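# Clamp an eyelet specimen evenly under a three-screw clamp ring

## Task

Push the specimen carrier by its upturned lip fully home under the clamp ring, until it meets the back stop. Then clamp it evenly in two rounds, starting each round with the lever opposite the lip and going clockwise (seen from above) round the ring: first turn each lever one quarter turn clockwise, from pointing outwards to lying along the rim, then go round again with one more quarter turn each, so that all three point at the middle and no further. Never let one lever get ahead so far that the ring cocks, and do not disturb the things round about.

Things in the scene. Friction and masses are not known exactly. Their poses are not given: they have to be found in the camera images.
- fixture: Grey clamp fixture bolted to the desk: round base 200 mm across, 24 mm high, with a tongue 128 mm long (from the centre) along -x, roughly towards the robot. Origin on the desk under the base's centre; z up. Lever pivots stand 76 mm from the centre: rear along +x, right at -120 degrees, left at +120 degrees about z. One, two, three red dots on the ring mark the order rear, right, left.
- ring_centre (a point): Centre of the fixture at the height of the carrier plate's top (29 mm above the desk); axes as the fixture's. Two steel rails 8 mm high guide the carrier along x; a steel stop 48 mm behind the centre (+x) ends its way.
- clamp_ring: Steel ring, 180 mm outside, 72 mm inside, 10 mm thick, carried by three screws over springs. Origin at the centre of its underside, z up. Underside at the start 35 mm above the desk (6 mm over the plate), top 45 mm. Each screw draws its side down 3 mm per quarter turn, so uneven screws tilt it (0.026 rad for one lever a quarter turn ahead, 0.053 for two).
- carrier: Loose bent aluminium plate, 139 x 96 x 5 mm, 0.22 kg, lying on base and tongue (underside 24 mm above the desk), with a low brass eyelet in the middle of the clamped area. Origin on the underside below the eyelet; axes as the fixture's. Home is its origin over the fixture's origin; it starts 20 to 36 mm short, towards -x.
- carrier_lip (a point): Middle of the front face of the upturned lip along the carrier's front edge, 38 mm above the desk and 94 mm in front (-x) of the carrier's origin: push here along the fixture's +x. The lip is 96 mm wide, 5 mm thick, its top 46 mm above the desk.
- lever_rear (a joint): Angle of the rear lever (opposite the lip), rad, growing clockwise from above: 0 = straight outwards, 1.57 = along the rim, 3.14 = pointing at the middle; starts within 0.12 of 0. Black round arm 12 mm thick with a 16 mm ball end, reaching 57 mm from its pivot, hub 25 mm wide. Stiff (0.12 N m, more as the ring meets the plate at the end), stays where left; no detent, no stop at these angles.
- lever_right (a joint): The same for the right lever (at -120 degrees).
- lever_left (a joint): The same for the left lever (at +120 degrees).
- lever_rear_pivot (a point): On the pivot axis of the rear lever, at the arm's height, 63 mm above the desk at the start; it sinks 3 mm per quarter turn. The hub's top is 10 mm higher.
- lever_right_pivot (a point): The same for the right lever.
- lever_left_pivot (a point): The same for the left lever.
- lever_rear_tip (a point): Centre of the ball end of the rear lever, 49 mm from the pivot axis and 5 mm higher than the pivot point. The underside of the arm is 12 to 15 mm above the ring's top.
- lever_right_tip (a point): The same for the right lever.
- lever_left_tip (a point): The same for the left lever.
- jar_studs: Bystander: clear jar of studs with a grey lid, 58 mm across, 70 mm high, origin under its middle.
- grease_pot: Bystander: low grey grease pot, 57 mm across, 32 mm high, origin under its middle.
- oil_dropper: Bystander: small brown oil bottle with a red needle cap, 30 mm across, 104 mm high, origin under its middle.

How it is judged:
On the way, in this order (a step that is already met when the one before it is completed fails the run):
1. the carrier is fully home against the stop (within 3 mm), all levers still out (x of carrier in the frame of fixture above -0.003 m and value of joint each of lever_rear, lever_right, lever_left below 0.6 rad), for 0.2 s.
2. round one: the rear lever is turned one quarter turn (within 0.3 rad) (value of joint lever_rear between 1.27 and 1.87 rad), for 0.2 s.
3. round one: the right lever is turned one quarter turn (within 0.3 rad) (value of joint lever_right between 1.27 and 1.87 rad), for 0.2 s.
4. round one: the left lever is turned one quarter turn (within 0.3 rad) (value of joint lever_left between 1.27 and 1.87 rad), for 0.2 s.
5. round two: the rear lever is turned a second quarter turn (within 0.3 rad of pointing at the middle) (value of joint lever_rear between 2.84 and 3.44 rad), for 0.2 s.
6. round two: the right lever is turned a second quarter turn (value of joint lever_right between 2.84 and 3.44 rad), for 0.2 s.
At the end, for the whole second after the job is handed in: All three levers point at the middle of the ring (half a turn from the start, within 0.3 rad), the ring is level within 0.015 rad, and the carrier is still home against the stop (within 3 mm) and at rest (all of step 5 and all of step 6 and value of joint lever_left between 2.84 and 3.44 rad and x of carrier in the frame of fixture above -0.003 m and angle between clamp_ring's own z axis and vertical below 0.015 rad and linear speed of carrier below 0.01 m/s); the robot touches nothing.
It fails at once if the ring is cocked: one lever got clearly more than a quarter turn ahead of another (angle between clamp_ring's own z axis and vertical above 0.043 rad).
It fails at once if a lever is turned far past the middle (overtightened) (value of joint any of lever_rear, lever_right, lever_left above 3.6 rad).
It fails at once if a bystander is disturbed (moved more than 30 mm or tipped) (distance of any of jar_studs, grease_pot, oil_dropper from where it was at the start of the episode above 0.03 m or angle between any of oil_dropper, jar_studs's own z axis and vertical above 0.5 rad).
It also fails if it takes over 69 s, if anything falls off the work surface, if the arm or the gripper's body presses on something with over 40 N, if the wrist force passes 120 N, or if a joint passes its speed limit or range.

## Robot

A 7-joint arm with a two-finger parallel gripper is mounted at the origin on a cart in front of the work surface, level with it; the furniture and walls round the work are solid. World frame = base frame: x ahead of the robot, y to its left, z up, the work surface at z = 0. Lengths are in m, angles in rad, forces in N, time in s.
With the tool pointing down it reaches from about 0.4 to 0.85 m from the base axis. Payload 4.5 kg.
Tool frame: the origin (TCP) lies midway between the tips of the shut fingers; the grasp point (between the pads) lies 19 mm behind it (bot.pinch_z is the distance from the TCP to the grasp point, in m); y points along the fingers, z is the direction in which the jaws open and shut, and the axes are right-handed (so a half turn about y gives the same grasp; the last joint's range is limited). The gripper opens to 85 mm and grips with 20 to 120 N. Pads are 22 mm wide; open, the fingers measure 114 mm over their backs; the gripper's body (76 mm by 85 mm) begins 54 mm behind the grasp point. The pads swing forward as they close: fully open they stand 13 mm farther back than shut.
Start: joints at [1.237, 0.689, -0.195, 1.565, 0.157, 0.902, -0.215], TCP at [0.225, -0.583, 0.231] pointing down, gripper open.
Joint ranges: [-3.01, 3.01], [-0.46, 2.08], [-1.47, 1.51], [0.13, 2.56], [-1, 4.14], [0.04, 2.09], [-2.66, 2.66]. Speed limits (rad/s): [2.57, 2.57, 3.14, 3.14, 3.14, 3.14, 3.14].

## Interface

Orientations are given as [roll, pitch, yaw] about the fixed x, y, z axes, in that order (R = Rz(yaw) Ry(pitch) Rx(roll)).
In Python, from bench import bot gives the robot as it stands.
- The arm moves only by the tool servo_tool, never from a script. Its argument "increments" is a list of rows, each a list of 3 entries, a list of its own where there are three numbers: the opening, from 0 (shut) to 1 (fully open), then the shift along the tool's x, y, z each as a share of 1 m, from -1 to 1, then the turn about the tool's y as a share of 180 degrees, from -1 to 1. In form: [[claw, [x, y, z], twist], ...]. A call has 1 to 20 rows; each row is the pose to reach, as a shift and turn from the pose measured when the call began, along the tool's axes at that moment, turning the shorter way round; what a row does not reach only later rows make up. A row lasts 1/12 s, in which the tool goes at most 41.7 mm and 7.16 degrees, less where a joint would pass 70% of its speed; a pose out of reach is approached as far as the arm can. A call with a number of a shift or a turn outside -1 to 1 is refused whole. A call with a gripper value outside its range is refused whole. The fingers move at their own pace and stop on an object; "force" is the grip in N (left out, the last holds). Time passes only in rows, so rows that repeat a pose let the fingers close. It gives the time, the measured TCP pose, the force and the opening at its end, in the units of the state.
- bot.sense(): the state, without advancing time (a new reading comes with each control period).
- bot.capture(name): name is "scene" or "top" or "wrist"; returns (picture, depth): 400x640x3 uint8, blue, green, red; 400x640 float32, m along the optical axis (not along the pixel's ray), 0 where there is no reading.
- bot.camera_model(name): a dict with "K" (3x3 intrinsics, pixels), "dist_coeffs" ([k1, k2, p1, p2, k3] as OpenCV has them; the pictures are not rectified), "extrinsics" (4x4, takes a point from camera to world coordinates). Camera axes: x right, y down, z forward; pixel columns grow to the right and rows downward; lengths in m; the calibration is good to about 2 mm. A picture is of the moment at which its call begins: read the wrist's pose just before it. camera_model takes no time and is no camera call; for the wrist camera it gives the pose at the moment of the call.
- bot.job_done(): hands the job in, once; it reports no verdict.
Trained networks look in the newest picture that a camera, given by its name, has taken for a name from the list of things; names that differ only in an ending like _2 or _b are one class to them, and where a whole thing is asked for, a point or a joint stands for the part that bears it (a point fixed in the world has none). Each returns a list of dicts, best first, with "conf" (0 to 1); they miss things now and then, are a little off and sometimes report something else, mostly with a low value. They report only what shows in the picture. A call takes as long as a camera call.
- bot.cut_out(label, camera): "mask" (400x640 bool, what is visible of it) and "position" ([column, row] in pixels, amid what is visible of it).
The state is a dict: "t": time; "q": joint angles; "joint_vel": joint speeds; "joint_efforts": joint torques, N m; "ee_pos": TCP position; "ee_rot": TCP orientation; "wrist_force": force on the tool from outside, world axes, zero at the start; "torque": the same for the moment, N m; "grip_width": finger opening in m.
Only numpy, scipy, OpenCV 4.12 (cv2) and the standard library are available. Lean on these libraries where they do the work, as an engineer would, in place of code of your own. Each camera call takes 0.05 s, during which the arm holds its last target.

## Working session

There is one attempt and no reset: what is moved stays moved. The work goes in short steps, Python scripts to look and compute and a tool call to move; the robot and the scene stay as the last step left them, time stands still between calls to the robot, and variables do not carry over. Pictures are saved under pics/ and viewed, and the job is handed in when it is done.

Besides the shell and the picture viewer there is one more tool, called after "Request:" by a JSON object that holds its "name" and its "arguments", one argument or row to a line. servo_tool: Moves the arm, as the interface text tells. Its arguments: {"type":"object","properties":{"increments":{"type":"array","items":{"type":"array"}},"force":{"type":"number"}},"required":["increments"]}

```bash
mkdir -p pics; ls
python3 - <<'E'
from bench import bot
import cv2
s=bot.sense()
print({k:(v if isinstance(v,float) else [round(float(x),4) for x in __import__('numpy').ravel(v)]) for k,v in s.items()})
for n in ["scene","top"]:
    p,d=bot.capture(n); cv2.imwrite(f"pics/{n}0.png",p)
    m=bot.camera_model(n); print(n,m)
E
```

```text
pics
{'t': 0.0, 'q': [1.2368, 0.69, -0.1945, 1.5664, 0.1573, 0.9025, -0.2151], 'joint_vel': [-0.0001, 0.0004, -0.0005, -0.0011, 0.001, -0.0003, -0.0003], 'joint_efforts': [-0.0003, -53.9596, -1.2664, -15.8538, 0.0092, 0.0094, -0.0], 'ee_pos': [0.2244, -0.5826, 0.2305], 'ee_rot': [-1.5726, -0.0001, -2.7737], 'wrist_force': [-0.1053, 0.2825, 0.5213], 'torque': [0.0158, -0.0193, 0.0157], 'grip_width': 0.08531233292956893}
scene {'K': array([[428.96596787,   0.        , 315.35115843],
       [  0.        , 428.96596787, 196.99709317],
       [  0.        ,   0.        ,   1.        ]]), 'dist_coeffs': array([0.03377199, 0.        , 0.        , 0.        , 0.        ]), 'extrinsics': array([[-0.88703591, -0.18363601,  0.42360962,  0.19378267],
       [-0.46145866,  0.38231203, -0.80055819,  0.42443946],
       [-0.01493974, -0.90560219, -0.42386493,  0.4375948 ],
       [ 0.        ,  0.        ,  0.        ,  1.        ]])}
top {'K': array([[409.86967761,   0.        , 322.08055747],
       [  0.        , 409.86967761, 197.68874706],
       [  0.        ,   0.        ,   1.        ]]), 'dist_coeffs': array([-0.09180393,  0.        ,  0.        ,  0.        ,  0.        ]), 'extrinsics': array([[ 0.0027771 , -0.98980413,  0.14240815,  0.43405989],
       [-0.99994684, -0.00133453,  0.01022435, -0.26366874],
       [-0.00993005, -0.14242897, -0.98975521,  1.01533829],
       [ 0.        ,  0.        ,  0.        ,  1.        ]])}
```

View pics/scene0.png

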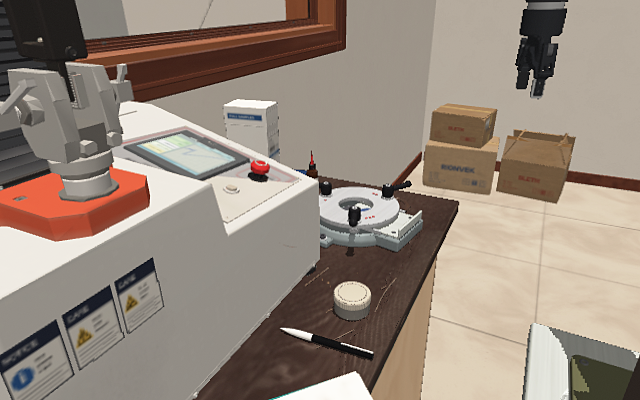

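View pics/top0.png

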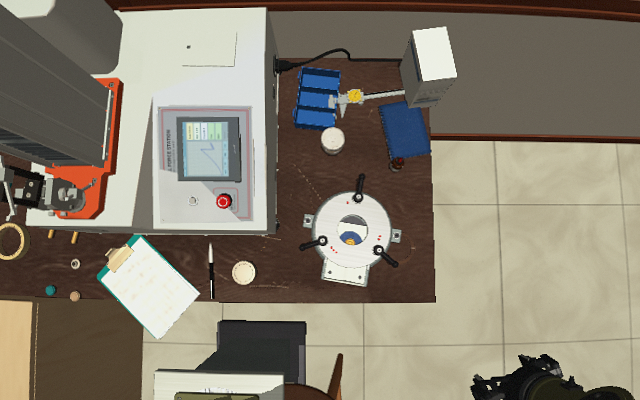

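The top view shows the fixture at about (352,230), with levers near (360,187), (388,258) and (312,243). The lip is at the bottom, near (343,283). A tall machine stands to the left (+y), and the pot, dropper and jar stand beyond or beside it.

```bash
cat > h.py <<'E'
from bench import bot
import numpy as np, cv2
def ray_z(cam,px,z):
    m=bot.camera_model(cam); u=cv2.undistortPoints(np.array([[px]],float),m["K"],m["dist_coeffs"])[0,0]
    T=m["extrinsics"]; r=T[:3,:3]@np.array([u[0],u[1],1]); o=T[:3,3]
    return o+r*(z-o[2])/r[2]
def proj(cam,P):
    m=bot.camera_model(cam); Ti=np.linalg.inv(m["extrinsics"])
    r,_=cv2.Rodrigues(Ti[:3,:3]); return cv2.projectPoints(np.array(P,float).reshape(-1,1,3),r,Ti[:3,3],m["K"],m["dist_coeffs"])[0][:,0]
def cloud(cam,depth):
    m=bot.camera_model(cam); h,w=depth.shape
    uv=np.stack(np.meshgrid(np.arange(w),np.arange(h)),-1).reshape(-1,1,2).astype(float)
    n=cv2.undistortPoints(uv,m["K"],m["dist_coeffs"])[:,0]
    P=np.c_[n,np.ones(len(n))]*depth.reshape(-1,1)
    T=m["extrinsics"]; return (P@T[:3,:3].T+T[:3,3]).reshape(h,w,3)
E
python3 - <<'E'
from h import *
p,d=bot.capture("top")
C=cloud("top",d)
for n in ["fixture","clamp_ring","carrier","lever_rear_tip","lever_right_tip","lever_left_tip","lever_rear","lever_right","lever_left","lever_rear_pivot","lever_right_pivot","lever_left_pivot","carrier_lip","jar_studs","grease_pot","oil_dropper"]:
    for r in bot.cut_out(n,"top")[:3]:
        m=r["mask"]; pt=np.median(C[m],0); print(n,round(r["conf"],2),np.round(r["position"],1),m.sum(),pt.round(3), np.percentile(C[m][:,2],[5,95]).round(3))
cv2.imwrite("pics/crop0.png",cv2.resize(p[130:320,260:450],None,fx=3,fy=3,interpolation=cv2.INTER_CUBIC))
np.save("C0.npy",C)
print(bot.sense()["t"])
E
```

```text
fixture 0.74 [353.2 224.3] 4821 [ 0.499 -0.327  0.045] [0.018 0.072]
fixture 0.33 [385.5 254.4] 231 [ 0.438 -0.394  0.07 ] [0.001 0.075]
clamp_ring 0.7 [342.4 238.2] 3688 [ 0.494 -0.316  0.045] [0.042 0.066]
clamp_ring 0.38 [244.2 274.1] 493 [ 0.396 -0.069  0.031] [0.009 0.034]
carrier 0.78 [348. 268.] 1241 [ 0.407 -0.316  0.03 ] [0.027 0.045]
lever_rear_tip 0.79 [358.  189.7] 237 [ 0.583 -0.342  0.07 ] [0.042 0.075]
lever_right_tip 0.64 [380.2 253.3] 176 [ 0.442 -0.389  0.072] [0.058 0.075]
lever_right_tip 0.43 [314.5 245.6] 235 [ 0.465 -0.24   0.07 ] [0.003 0.076]
lever_left_tip 0.52 [318.6 243.2] 187 [ 0.465 -0.242  0.071] [0.048 0.076]
lever_rear 0.36 [348.2 265.4] 1144 [ 0.409 -0.318  0.03 ] [0.027 0.035]
lever_right 0.69 [379.6 252. ] 194 [ 0.442 -0.39   0.071] [0.048 0.075]
lever_left 0.56 [317.7 246.6] 221 [ 0.465 -0.242  0.071] [0.04  0.076]
lever_rear_pivot 0.74 [361.8 190.4] 178 [ 0.586 -0.342  0.072] [0.064 0.075]
lever_rear_pivot 0.58 [383.7 252.1] 216 [ 0.44  -0.391  0.071] [0.047 0.075]
lever_left_pivot 0.6 [317.8 244.5] 214 [ 0.465 -0.24   0.071] [0.045 0.076]
jar_studs 0.72 [333.  136.2] 496 [ 0.708 -0.277  0.071] [0.034 0.074]
grease_pot 0.91 [242.3 272.1] 484 [ 0.396 -0.068  0.031] [0.023 0.034]
grease_pot 0.28 [360.1 192. ] 202 [ 0.581 -0.342  0.071] [0.047 0.075]
oil_dropper 0.54 [318.2 244.1] 207 [ 0.465 -0.242  0.071] [0.048 0.076]
oil_dropper 0.5 [396.  163.5] 160 [ 0.654 -0.431  0.053] [0.013 0.082]
0.95
```

View pics/crop0.png

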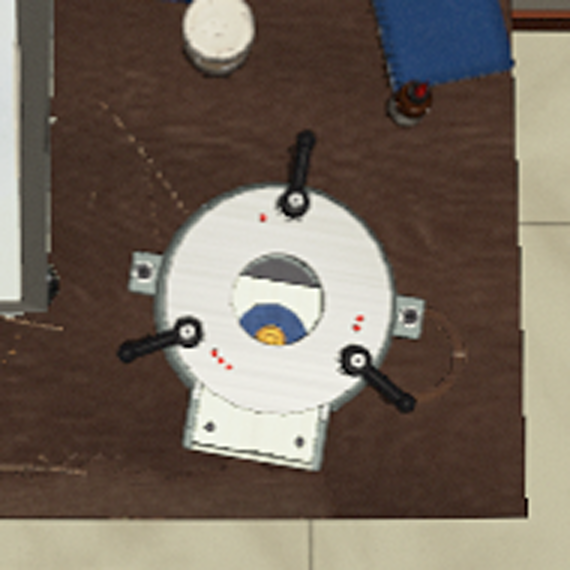

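Run:
```python
from h import *
from scipy.optimize import least_squares
f=lambda u,v:((u+.5)/3-.5+260,(v+.5)/3-.5+130)
hub=[ray_z("top",f(*x),0.073)[:2] for x in [(295,202),(357,360),(187,331)]]
tip=[ray_z("top",f(*x),0.070)[:2] for x in [(307,137),(406,405),(126,352)]]
def model(p): return np.array([[p[0]+.076*np.cos(p[2]+a),p[1]+.076*np.sin(p[2]+a)] for a in (0,-2*np.pi/3,2*np.pi/3)])
r=least_squares(lambda p:(model(p)-hub).ravel(),[.49,-.32,0]); print(r.x,r.fun.round(4))
c=r.x
for a,h,t in zip((0,-2*np.pi/3,2*np.pi/3),model(c),tip):
    d=t-h; print(h.round(4),t.round(4),np.linalg.norm(d).round(4),"lever angle",round(float((c[2]+a-np.arctan2(d[1],d[0])+np.pi)%(2*np.pi)-np.pi),3))
# carrier: lip corners top z=.046
C=np.load("C0.npy")
R=np.array([[np.cos(c[2]),-np.sin(c[2])],[np.sin(c[2]),np.cos(c[2])]])
L=(C[...,:2]-c[:2])@R
m=(L[...,0]<-.085)&(L[...,0]>-.2)&(abs(L[...,1])<.08)&(C[...,2]>.02)
for lo,hi in((.02,.034),(.036,.06)):
    k=m&(C[...,2]>lo)&(C[...,2]<hi); q=L[k]; print(k.sum(),np.percentile(q,[1,50,99],axis=0).round(4).tolist())
print("eyelet",(R.T@(ray_z("top",f(271,334),0.031)[:2]-c[:2])).round(4))
for x in [(187,445),(318,467)]: print("front low corner",(R.T@(ray_z("top",f(*x),0.046)[:2]-c[:2])).round(4))
```

```text
[ 0.4976281  -0.32499947 -0.16687821] [ 0.0012 -0.0002 -0.0006  0.     -0.0006  0.0002]
[ 0.5726 -0.3376] [ 0.6233 -0.3475] 0.0516 lever angle 0.026
[ 0.4492 -0.3836] [ 0.4157 -0.421 ] 0.0502 lever angle 0.041
[ 0.4711 -0.2538] [ 0.4557 -0.2074] 0.0489 lever angle 0.036
693 [[-0.1242, -0.0538], [-0.1047, -0.0002], [-0.0856, 0.0532]]
123 [[-0.1264, -0.0452], [-0.1229, -0.001], [-0.0852, 0.0458]]
eyelet [-0.0269 -0.    ]
front low corner [-0.1235  0.0512]
front low corner [-0.1232 -0.0519]
```

Run:
```python
from h import *
C=np.load("C0.npy")
for lo,hi in((.08,.15),(.15,.25),(.25,.5),(.5,.9)):
    k=(C[...,2]>lo)&(C[...,2]<hi)&(abs(C[...,0]-.5)<.4)&(abs(C[...,1]+.3)<.3)
    print(lo,hi,k.sum(), np.percentile(C[k],[0.5,50,99.5],axis=0).round(3).tolist() if k.sum() else "")
k=(C[...,2]>.08)&(C[...,1]<-.1)&(C[...,1]>-.5)&(C[...,0]<.75)&(C[...,0]>.3); q=C[k]; print(len(q), q[::max(1,len(q)//15)].round(3).tolist())
print(bot.pinch_z)
```

```text
0.08 0.15 1677 [[0.487, -0.546, 0.08], [0.815, -0.145, 0.116], [0.898, -0.01, 0.149]]
0.15 0.25 12722 [[0.488, -0.54, 0.153], [0.656, -0.091, 0.213], [0.896, -0.001, 0.25]]
0.25 0.5 7207 [[0.201, -0.594, 0.25], [0.79, -0.109, 0.265], [0.899, -0.001, 0.496]]
0.5 0.9 670 [[0.255, -0.596, 0.5], [0.276, -0.581, 0.553], [0.284, -0.562, 0.588]]
4743 [[0.434, -0.264, 1.015], [0.746, -0.138, 0.236], [0.741, -0.141, 0.181], [0.701, -0.128, 0.227], [0.68, -0.113, 0.227], [0.701, -0.141, 0.089], [0.645, -0.136, 0.212], [0.624, -0.116, 0.213], [0.606, -0.125, 0.203], [0.59, -0.142, 0.176], [0.564, -0.117, 0.195], [0.544, -0.136, 0.185], [0.522, -0.136, 0.18], [0.434, -0.264, 1.015], [0.434, -0.264, 1.015], [0.434, -0.264, 1.015]]
0.0187
```

```bash
cat >> h.py <<'E'
from scipy.spatial.transform import Rotation as Ro
FX=np.array([.4976,-.3250]); FY=-.1669
def loc(x,y): c,s=np.cos(FY),np.sin(FY); return FX+[c*x-s*y,s*x+c*y]
PIV=[FX+.076*np.array([np.cos(FY+a),np.sin(FY+a)]) for a in (0,-2*np.pi/3,2*np.pi/3)]
A0=[FY,FY-2*np.pi/3,FY+2*np.pi/3]
def leverpos(i,th,r): # world xy and tool yaw for lever i at joint angle th
    a=A0[i]-th; return PIV[i]+r*np.array([np.cos(a),np.sin(a)]),a
def st():
    s=bot.sense(); return s,np.array(s["ee_pos"]),Ro.from_euler("xyz",s["ee_rot"])
def shift(P,yaw=None,modpi=True):
    s,p,R=st(); d=R.inv().apply(np.array(P)-p); tw=0
    if yaw is not None:
        xa=R.apply([1,0,0]); cy=np.arctan2(xa[1],xa[0]); dy=yaw-cy
        per=np.pi if modpi else 2*np.pi
        dy=(dy+per/2)%per-per/2; tw=-dy/np.pi
    return d.round(4).tolist(),round(tw,4)
def brief():
    s=bot.sense(); print("t",round(s["t"],2),"p",np.round(s["ee_pos"],4),"r",np.round(s["ee_rot"],3),"F",np.round(s["wrist_force"],1),"w",round(s["grip_width"],4),"q",np.round(s["q"],2))
E
python3 - <<'E'
from h import *
brief()
print(shift([*loc(-.15,0),.15],FY)); print(shift([*loc(-.15,0),.036],FY))
E
```

```text
t 0.95 p [ 0.2248 -0.5832  0.2313] r [-1.571  0.    -2.774] F [ 0.5 -0.  -0.1] w 0.0853 q [ 1.24  0.69 -0.19  1.57  0.16  0.9  -0.22]
([-0.2184, 0.0813, -0.2193], np.float64(0.1702))
([-0.2184, 0.1953, -0.2193], np.float64(0.1702))
```

Request:
{"name": "servo_tool", "arguments": {
  "increments": [
    [0,[-0.218,0.08,-0.219],0.17],
    [0,[-0.218,0.08,-0.219],0.17],
    [0,[-0.218,0.08,-0.219],0.17],
    [0,[-0.218,0.08,-0.219],0.17],
    [0,[-0.218,0.08,-0.219],0.17],
    [0,[-0.218,0.08,-0.219],0.17],
    [0,[-0.218,0.08,-0.219],0.17],
    [0,[-0.218,0.08,-0.219],0.17],
    [0,[-0.218,0.08,-0.219],0.17],
    [0,[-0.218,0.08,-0.219],0.17],
    [0,[-0.218,0.08,-0.219],0.17],
    [0,[-0.218,0.08,-0.219],0.17]
  ],
  "force": 25
}}

```text
t: 1.95
ee_pos: [0.3491, -0.3022, 0.1517]
ee_rot: [-1.569, 0.001, 2.973]
wrist_force: [0.0, -0.5, -0.2]
grip_width: -0.0003
```

Run:
```python
from h import *
brief()
print(shift([*loc(-.15,0),.036],FY)); print(shift([*loc(-.105,0),.036],FY))
p,d=bot.capture("scene"); cv2.imwrite("pics/s1.png",cv2.resize(p[60:260,220:480],None,fx=3,fy=3))
```

```text
t 1.95 p [ 0.3491 -0.3022  0.1517] r [-1.569e+00  1.000e-03  2.973e+00] F [ 0.  -0.5 -0.2] w -0.0003 q [ 0.6   0.62  0.01  2.13 -0.02  0.38 -1.11]
([-0.0001, 0.1157, -0.0024], np.float64(-0.0006))
([-0.0451, 0.1157, -0.0025], np.float64(-0.0006))
```

View pics/s1.png

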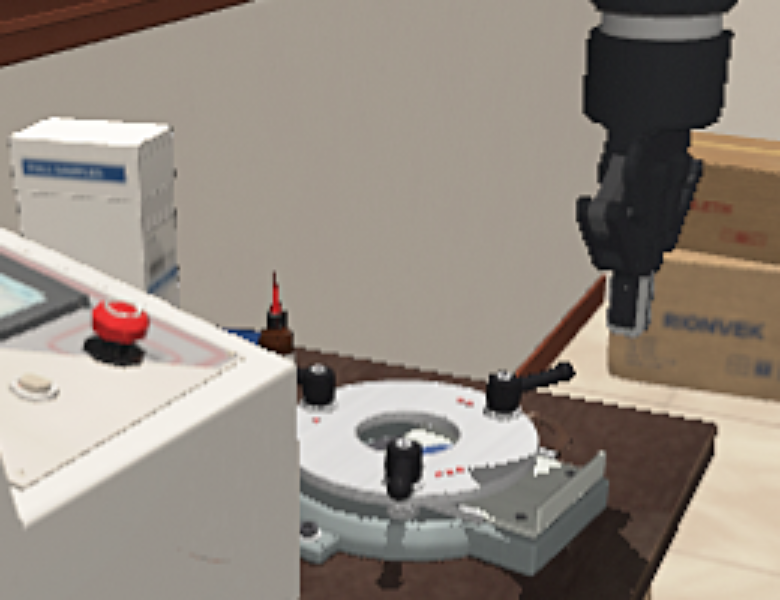

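The shut fingers are in front of the lip and the carrier is clear, so I descend and push.

Request:
{"name": "servo_tool", "arguments": {
  "increments": [
    [0,[0,0.115,-0.002],0],
    [0,[0,0.115,-0.002],0],
    [0,[0,0.115,-0.002],0],
    [0,[0,0.115,-0.002],0],
    [0,[0,0.115,-0.002],0],
    [0,[-0.005,0.115,-0.002],0],
    [0,[-0.01,0.115,-0.002],0],
    [0,[-0.015,0.115,-0.002],0],
    [0,[-0.02,0.115,-0.002],0],
    [0,[-0.025,0.115,-0.002],0],
    [0,[-0.03,0.115,-0.002],0],
    [0,[-0.034,0.115,-0.002],0],
    [0,[-0.038,0.115,-0.002],0],
    [0,[-0.041,0.115,-0.002],0],
    [0,[-0.041,0.115,-0.002],0]
  ]
}}

```text
t: 3.25
ee_pos: [0.3909, -0.3075, 0.0366]
ee_rot: [-1.569, 0.002, 2.973]
wrist_force: [-2.4, 0.6, 0.8]
grip_width: 0.0003
```

Run:
```python
from h import *
brief()
s,p,R=st(); c,s_=np.cos(FY),np.sin(FY); d=p[:2]-FX; print("local",c*d[0]+s_*d[1],-s_*d[0]+c*d[1])
p,d=bot.capture("top"); cv2.imwrite("pics/t2.png",cv2.resize(p[130:320,260:450],None,fx=3,fy=3,interpolation=cv2.INTER_CUBIC))
p,d=bot.capture("scene"); cv2.imwrite("pics/s2.png",cv2.resize(p[120:260,300:480],None,fx=4,fy=4))
```

```text
t 3.25 p [ 0.3909 -0.3075  0.0366] r [-1.569e+00  2.000e-03  2.973e+00] F [-2.4  0.6  0.8] w 0.0003 q [ 0.57  0.87  0.01  2.09 -0.03  0.18 -1.13]
local -0.10808449427786541 -0.00042384140699797124
```

View pics/t2.png

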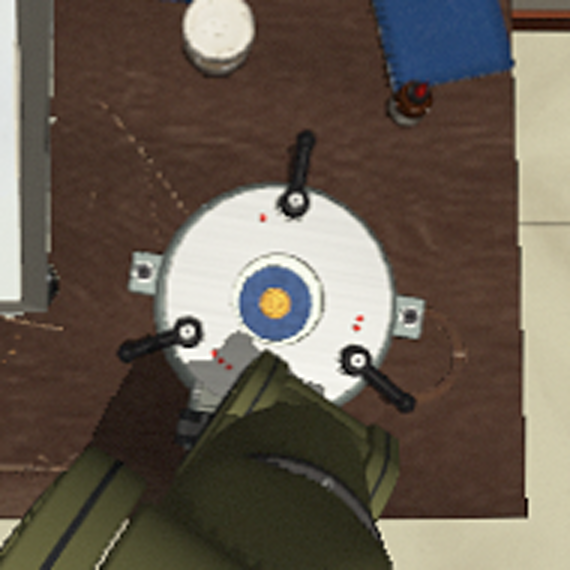

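View pics/s2.png

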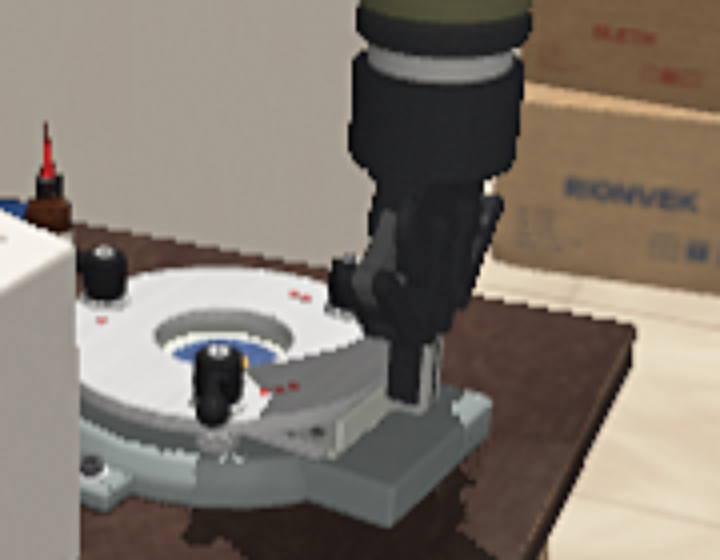

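Pushing works: the eyelet is at crop (275,302), nearly centred in the ring. About 3 mm remain, so I push until the force rises.

Request:
{"name": "servo_tool", "arguments": {
  "increments": [
    [0,[-0.002,0,0],0],
    [0,[-0.004,0,0],0],
    [0,[-0.005,0,0],0],
    [0,[-0.006,0,0],0],
    [0,[-0.006,0,0],0]
  ]
}}

```text
t: 3.77
ee_pos: [0.3935, -0.3078, 0.0365]
ee_rot: [-1.57, -0.004, 2.972]
wrist_force: [-6.2, 1.0, 6.2]
grip_width: 0.0005
```

```bash
cat >> h.py <<'E'
def local():
    s,p,R=st(); c,s_=np.cos(FY),np.sin(FY); d=p[:2]-FX; return (c*d[0]+s_*d[1]).round(4),(-s_*d[0]+c*d[1]).round(4)
E
python3 - <<'E'
from h import *
brief(); print(local())
E
```

```text
t 3.77 p [ 0.3935 -0.3078  0.0365] r [-1.57  -0.004  2.972] F [-6.2  1.   6.2] w 0.0005 q [ 0.56  0.87  0.01  2.07 -0.03  0.2  -1.14]
(np.float64(-0.1055), np.float64(-0.0003))
```

Request:
{"name": "servo_tool", "arguments": {
  "increments": [
    [0,[-0.003,0,0],0],
    [0,[-0.006,0,0],0],
    [0,[-0.008,0,0],0],
    [0,[-0.01,0,0],0],
    [0,[-0.01,0,0],0]
  ]
}}

```text
t: 4.18
ee_pos: [0.3936, -0.3076, 0.0363]
ee_rot: [-1.573, -0.022, 2.968]
wrist_force: [-16.6, 1.0, 13.7]
grip_width: 0.0
```

Run:
```python
from h import *
brief(); print(local())
```

```text
t 4.18 p [ 0.3936 -0.3076  0.0363] r [-1.573 -0.022  2.968] F [-16.6   1.   13.7] w 0.0 q [ 0.56  0.88  0.02  2.06 -0.04  0.23 -1.14]
(np.float64(-0.1055), np.float64(-0.0001))
```

The carrier is against the stop: 17 N and no further motion. I back off and rise.

Request:
{"name": "servo_tool", "arguments": {
  "increments": [
    [0,[0.01,0,0],0],
    [0,[0.02,0,0],0],
    [0,[0.02,0,0],0],
    [0,[0.02,-0.04,0],0],
    [0,[0.02,-0.08,0],0],
    [0,[0.02,-0.1,0],0],
    [0.45,[0.02,-0.1,0],0]
  ]
}}

```text
t: 4.77
ee_pos: [0.3805, -0.307, 0.1407]
ee_rot: [-1.569, -0.011, 2.968]
wrist_force: [-0.4, -0.7, -0.0]
grip_width: 0.0109
```

Run:
```python
from h import *
brief()
p,d=bot.capture("top"); cv2.imwrite("pics/t3.png",cv2.resize(p[130:320,260:450],None,fx=3,fy=3,interpolation=cv2.INTER_CUBIC))
xy,a=leverpos(0,0.026,.033); print(xy,a); print(shift([*xy,.13],a),shift([*xy,.055],a))
s,p,R=st(); print("tilt axis y",R.apply([0,1,0]))
```

```text
t 4.77 p [ 0.3805 -0.307   0.1407] r [-1.569 -0.011  2.968] F [-0.4 -0.7 -0. ] w 0.0109 q [ 0.56  0.67  0.03  2.05 -0.03  0.43 -1.13]
[ 0.60493187 -0.34395189] -0.1929
([-0.2286, 0.0059, -0.0016], np.float64(0.0064)) ([-0.2296, 0.0809, -0.0016], np.float64(0.0064))
tilt axis y [-0.01327419  0.00215768 -0.99990957]
```

View pics/t3.png

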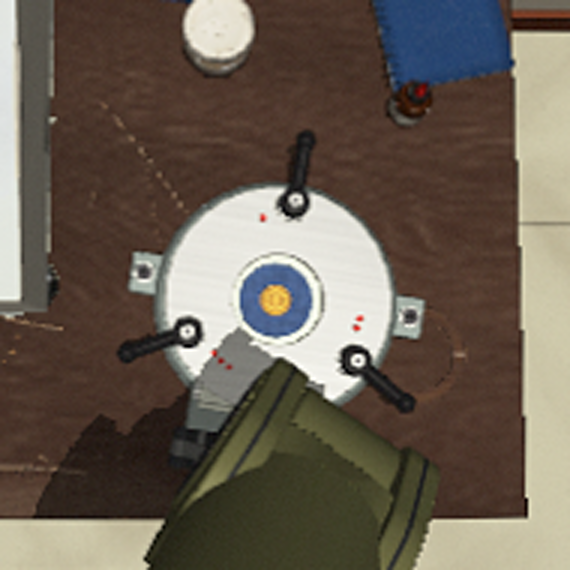

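Request:
{"name": "servo_tool", "arguments": {
  "increments": [
    [0.45,[-0.04,-0.02,0],0],
    [0.45,[-0.08,-0.02,0],0],
    [0.45,[-0.12,-0.01,0],0.006],
    [0.45,[-0.16,0,0],0.006],
    [0.45,[-0.2,0,0],0.006],
    [0.45,[-0.229,0.006,-0.002],0.006],
    [0.45,[-0.229,0.006,-0.002],0.006],
    [0.45,[-0.229,0.006,-0.002],0.006]
  ]
}}

```text
t: 5.48
ee_pos: [0.6072, -0.3419, 0.1273]
ee_rot: [-1.572, -0.014, 2.953]
wrist_force: [0.8, -0.3, 0.3]
grip_width: 0.0382
```

Run:
```python
from h import *
brief()
xy,a=leverpos(0,0.026,.033); print(shift([*xy,.052],a))
p,d=bot.capture("wrist"); cv2.imwrite("pics/w4.png",p)
print(proj("wrist",[[*leverpos(0,.026,r)[0],z] for r,z in((0,.073),(.049,.068))]))
```

```text
t 5.48 p [ 0.6072 -0.3419  0.1273] r [-1.572 -0.014  2.953] F [ 0.8 -0.3  0.3] w 0.0382 q [ 0.41  0.91  0.07  1.4  -0.07  0.84 -1.26]
([0.0008, 0.0753, 0.0026], np.float64(0.0013))
[[315.94938642 256.52691028]
 [316.22208727 193.23694078]]
```

View pics/w4.png

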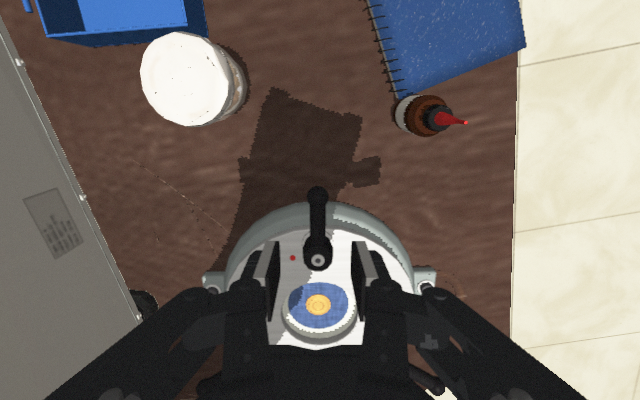

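The wrist view agrees with the model: hub at (318,258) against a predicted (316,257), tip at (317,192) against (316,193). I descend around the arm and grip.

Request:
{"name": "servo_tool", "arguments": {
  "increments": [
    [0.45,[0.001,0.04,0.003],0],
    [0.45,[0.001,0.06,0.003],0],
    [0.45,[0.001,0.075,0.003],0],
    [0.45,[0.001,0.075,0.003],0],
    [0,[0.001,0.075,0.003],0],
    [0,[0.001,0.075,0.003],0],
    [0,[0.001,0.075,0.003],0],
    [0,[0.001,0.075,0.003],0]
  ],
  "force": 20
}}

```text
t: 6.2
ee_pos: [0.6037, -0.3442, 0.0544]
ee_rot: [-1.573, -0.014, 2.951]
wrist_force: [-0.7, 3.8, 1.9]
grip_width: 0.0108
```

```bash
cat >> h.py <<'E'
def arc(i,th0,th1,r,z,n):
    for th in np.linspace(th0,th1,n+1)[1:]:
        xy,a=leverpos(i,th,r); d,tw=shift([*xy,z],a)
        # unwrap: twist positive clockwise, expected th-th0
        print(np.round(d,3).tolist(),round(float(tw),3))
def lev():
    # joint angle of each lever implied by tool x-axis direction & TCP
    s,p,R=st()
    for i in range(3):
        d=p[:2]-PIV[i]; th=(A0[i]-np.arctan2(d[1],d[0])+np.pi/2)%(2*np.pi)-np.pi/2
        print(i,"r",np.linalg.norm(d).round(4),"th",round(th,3))
E
python3 - <<'E'
from h import *
brief(); lev()
arc(0,0.026,1.57,.033,.052,12)
E
```

```text
t 6.2 p [ 0.6037 -0.3442  0.0544] r [-1.573 -0.014  2.951] F [-0.7  3.8  1.9] w 0.0108 q [ 0.42  1.    0.06  1.44 -0.07  0.72 -1.25]
0 r 0.0319 th 0.041
1 r 0.1595 th 3.772
2 r 0.1605 th 2.526
[-0.001, 0.002, 0.004] 0.042
[-0.0, 0.002, 0.008] 0.083
[0.001, 0.002, 0.012] 0.124
[0.003, 0.002, 0.016] 0.165
[0.006, 0.002, 0.019] 0.206
[0.008, 0.002, 0.022] 0.247
[0.011, 0.002, 0.025] 0.287
[0.015, 0.002, 0.028] 0.329
[0.019, 0.003, 0.03] 0.369
[0.023, 0.003, 0.031] 0.41
[0.027, 0.003, 0.032] 0.451
[0.031, 0.003, 0.032] 0.492
```

Request:
{"name": "servo_tool", "arguments": {
  "increments": [
    [0,[-0.001,0.001,0.003],0.03],
    [0,[0,0.001,0.006],0.06],
    [0,[0,0.001,0.009],0.09],
    [0,[0.001,0.001,0.012],0.124],
    [0,[0.003,0.001,0.016],0.165],
    [0,[0.006,0.001,0.019],0.206],
    [0,[0.008,0.001,0.022],0.247],
    [0,[0.011,0.001,0.025],0.287],
    [0,[0.015,0.001,0.028],0.329],
    [0,[0.019,0.001,0.03],0.369],
    [0,[0.023,0.001,0.031],0.41],
    [0,[0.027,0.001,0.032],0.451],
    [0,[0.031,0.001,0.032],0.492],
    [0,[0.031,0.001,0.032],0.492],
    [0,[0.031,0.001,0.032],0.492],
    [0,[0.031,0.001,0.032],0.492]
  ]
}}

```text
t: 7.53
ee_pos: [0.5667, -0.3692, 0.0524]
ee_rot: [-1.555, -0.003, 1.409]
wrist_force: [2.0, -1.6, -20.0]
grip_width: 0.0111
```

Run:
```python
from h import *
brief(); lev(); xy,a=leverpos(0,1.57,.033); print(shift([*xy,.052],a))
p,d=bot.capture("top"); cv2.imwrite("pics/t5.png",cv2.resize(p[130:320,260:450],None,fx=3,fy=3,interpolation=cv2.INTER_CUBIC))
```

```text
t 7.53 p [ 0.5667 -0.3692  0.0524] r [-1.555 -0.003  1.409] F [  2.   -1.6 -20. ] w 0.0111 q [ 0.29  1.04  0.44  1.51 -0.57  0.74 -2.33]
0 r 0.0321 th 1.589
1 r 0.1183 th 3.9
2 r 0.1498 th 2.806
([-0.0009, 0.0004, -0.0006], np.float64(0.0013))
```

View pics/t5.png

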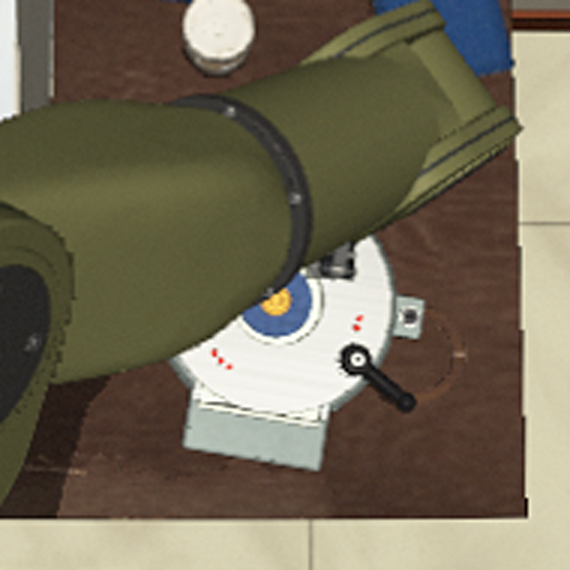

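The rear lever is gripped and turned to about 1.58. I release, rise, and move to the right lever with the half-turn wrist orientation.

Request:
{"name": "servo_tool", "arguments": {
  "increments": [
    [0.5,[0,0.001,0],0],
    [0.5,[0,0.001,0],0],
    [0.5,[0,0.001,0],0],
    [0.5,[0,-0.03,0],0],
    [0.5,[0,-0.06,0],0],
    [0.5,[0,-0.085,0],0],
    [0.5,[0,-0.085,0],0]
  ]
}}

```text
t: 8.17
ee_pos: [0.571, -0.3735, 0.1452]
ee_rot: [-1.567, 0.003, 1.408]
wrist_force: [-0.1, -0.9, 0.1]
grip_width: 0.0427
```

Run:
```python
from h import *
brief()
xy,a=leverpos(1,0.041,.033); print(xy,a,shift([*xy,.135],a,False))
```

```text
t 8.17 p [ 0.571  -0.3735  0.1452] r [-1.567  0.003  1.408] F [-0.1 -0.9  0.1] w 0.0427 q [ 0.27  0.92  0.51  1.47 -0.52  0.89 -2.37]
[ 0.42715042 -0.40814831] -2.3022951023931952 ([-0.0574, 0.011, 0.1364], np.float64(-0.8188))
```

Request:
{"name": "servo_tool", "arguments": {
  "increments": [
    [0.5,[-0.01,0,0.02],-0.1],
    [0.5,[-0.02,0,0.04],-0.2],
    [0.5,[-0.03,0,0.06],-0.3],
    [0.5,[-0.04,0,0.08],-0.4],
    [0.5,[-0.05,0.01,0.1],-0.5],
    [0.5,[-0.057,0.01,0.12],-0.6],
    [0.5,[-0.057,0.01,0.136],-0.7],
    [0.5,[-0.057,0.01,0.136],-0.819],
    [0.5,[-0.057,0.01,0.136],-0.819],
    [0.5,[-0.057,0.01,0.136],-0.819],
    [0.5,[-0.057,0.01,0.136],-0.819],
    [0.5,[-0.057,0.01,0.136],-0.819],
    [0.5,[-0.057,0.01,0.136],-0.819],
    [0.5,[-0.057,0.01,0.136],-0.819],
    [0.5,[-0.057,0.01,0.136],-0.819],
    [0.5,[-0.057,0.01,0.136],-0.819],
    [0.5,[-0.057,0.01,0.136],-0.819],
    [0.5,[-0.057,0.01,0.136],-0.819],
    [0.5,[-0.057,0.01,0.136],-0.819],
    [0.5,[-0.057,0.01,0.136],-0.819]
  ]
}}

```text
t: 9.83
ee_pos: [0.4275, -0.4091, 0.1373]
ee_rot: [-1.569, -0.006, -2.37]
wrist_force: [0.2, -0.3, -0.9]
grip_width: 0.0426
```

Run:
```python
from h import *
brief()
xy,a=leverpos(1,0.041,.033); print(shift([*xy,.052],a,False))
p,d=bot.capture("top"); cv2.imwrite("pics/t6.png",cv2.resize(p[130:320,260:450],None,fx=3,fy=3,interpolation=cv2.INTER_CUBIC))
p,d=bot.capture("wrist"); cv2.imwrite("pics/w6.png",p)
print(proj("wrist",[[*leverpos(1,.041,r)[0],z] for r,z in((0,.073),(.049,.068))]))
```

```text
t 9.83 p [ 0.4275 -0.4091  0.1373] r [-1.569 -0.006 -2.37 ] F [ 0.2 -0.3 -0.9] w 0.0426 q [ 0.82  0.77 -0.24  1.75  0.29  0.65 -0.39]
([-0.001, 0.0853, -0.0011], np.float64(-0.0214))
[[309.95981232 168.63531333]
 [314.90455952 228.14454702]]
```

View pics/t6.png

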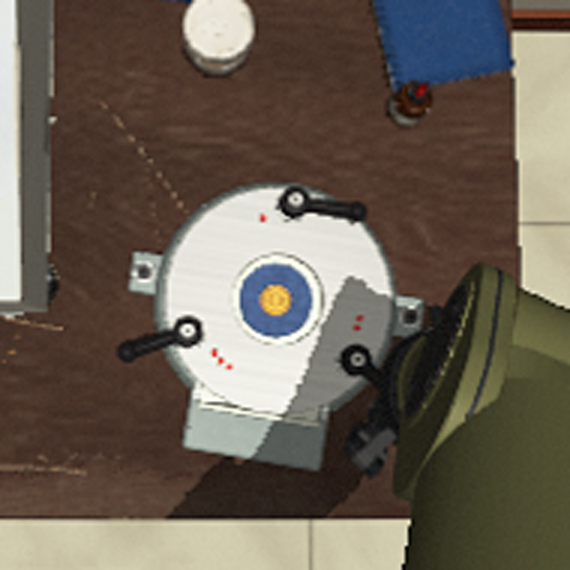

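View pics/w6.png

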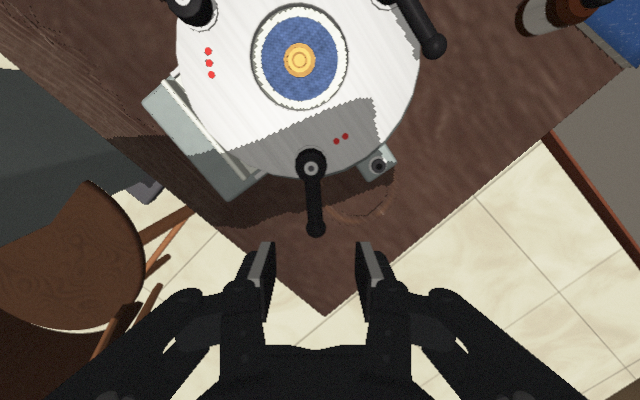

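The rear lever lies along the rim. The right lever sits as predicted, with its hub at (311,168) and tip at (316,229).

Request:
{"name": "servo_tool", "arguments": {
  "increments": [
    [0.5,[-0.001,0.04,-0.001],-0.021],
    [0.5,[-0.001,0.07,-0.001],-0.021],
    [0.5,[-0.001,0.085,-0.001],-0.021],
    [0.5,[-0.001,0.085,-0.001],-0.021],
    [0.2,[-0.001,0.085,-0.001],-0.021],
    [0,[-0.001,0.085,-0.001],-0.021],
    [0,[-0.001,0.085,-0.001],-0.021],
    [0,[-0.001,0.085,-0.001],-0.021],
    [0,[-0.001,0.085,-0.001],-0.021]
  ]
}}

```text
t: 10.68
ee_pos: [0.4274, -0.4084, 0.0535]
ee_rot: [-1.569, -0.006, -2.31]
wrist_force: [-1.5, 1.6, 6.4]
grip_width: 0.0112
```

Run:
```python
from h import *
brief(); lev()
arc(1,0.041,1.57,.033,.051,12)
```

```text
t 10.68 p [ 0.4274 -0.4084  0.0535] r [-1.569 -0.006 -2.31 ] F [-1.5  1.6  6.4] w 0.0112 q [ 0.8   0.9  -0.2   1.79  0.36  0.48 -0.39]
0 r 0.1615 th 2.521
1 r 0.0331 th 0.03
2 r 0.1607 th 3.774
[-0.0, 0.002, -0.005] 0.038
[-0.001, 0.002, -0.009] 0.079
[-0.002, 0.002, -0.013] 0.119
[-0.004, 0.002, -0.016] 0.16
[-0.006, 0.002, -0.02] 0.2
[-0.009, 0.002, -0.023] 0.241
[-0.012, 0.002, -0.026] 0.281
[-0.016, 0.002, -0.029] 0.322
[-0.019, 0.002, -0.031] 0.363
[-0.023, 0.002, -0.032] 0.403
[-0.027, 0.002, -0.033] 0.444
[-0.031, 0.002, -0.034] 0.484
```

Request:
{"name": "servo_tool", "arguments": {
  "increments": [
    [0,[0,0.001,-0.003],0.02],
    [0,[0,0.001,-0.005],0.04],
    [0,[-0.001,0.001,-0.009],0.079],
    [0,[-0.002,0.001,-0.013],0.119],
    [0,[-0.004,0.001,-0.016],0.16],
    [0,[-0.006,0.001,-0.02],0.2],
    [0,[-0.009,0.002,-0.023],0.241],
    [0,[-0.012,0.002,-0.026],0.281],
    [0,[-0.016,0.002,-0.029],0.322],
    [0,[-0.019,0.002,-0.031],0.363],
    [0,[-0.023,0.003,-0.032],0.403],
    [0,[-0.027,0.003,-0.033],0.444],
    [0,[-0.031,0.003,-0.034],0.484],
    [0,[-0.031,0.003,-0.034],0.484],
    [0,[-0.031,0.003,-0.034],0.484],
    [0,[-0.031,0.003,-0.034],0.484]
  ]
}}

```text
t: 12.02
ee_pos: [0.4231, -0.3627, 0.0508]
ee_rot: [-1.565, 0.002, 2.455]
wrist_force: [-2.6, 2.3, 6.9]
grip_width: 0.0111
```

Run:
```python
from h import *
brief(); lev(); xy,a=leverpos(1,1.57,.033); print(shift([*xy,.052],a))
```

```text
t 12.02 p [ 0.4231 -0.3627  0.0508] r [-1.565e+00  2.000e-03  2.455e+00] F [-2.6  2.3  6.9] w 0.0111 q [ 0.54  0.89  0.14  1.91 -0.29  0.36 -1.36]
0 r 0.1516 th 2.808
1 r 0.0334 th 1.554
2 r 0.119 th 3.913
([-0.0004, -0.0012, -0.0005], np.float64(0.0011))
```

Request:
{"name": "servo_tool", "arguments": {
  "increments": [
    [0.5,[0,0,0],0],
    [0.5,[0,0,0],0],
    [0.5,[0,0,0],0],
    [0.5,[0,-0.03,0],0],
    [0.5,[0,-0.06,0],0],
    [0.5,[0,-0.085,0],0],
    [0.5,[0,-0.085,0],0]
  ]
}}

```text
t: 12.6
ee_pos: [0.4257, -0.3646, 0.1402]
ee_rot: [-1.565, 0.011, 2.456]
wrist_force: [1.3, -0.1, -0.7]
grip_width: 0.0425
```

Run:
```python
from h import *
brief()
xy,a=leverpos(2,0.036,.033); print(xy,a,shift([*xy,.135],a+np.pi,False))
```

```text
t 12.6 p [ 0.4257 -0.3646  0.1402] r [-1.565  0.011  2.456] F [ 1.3 -0.1 -0.7] w 0.0425 q [ 0.5   0.74  0.2   1.87 -0.26  0.54 -1.38]
[ 0.46065953 -0.22246634] 1.8914951023931952 ([0.063, 0.0037, -0.1322], np.float64(-0.8203))
```

Request:
{"name": "servo_tool", "arguments": {
  "increments": [
    [0.5,[0.01,0,-0.02],-0.1],
    [0.5,[0.02,0,-0.04],-0.2],
    [0.5,[0.03,0,-0.06],-0.3],
    [0.5,[0.04,0,-0.08],-0.4],
    [0.5,[0.05,0,-0.1],-0.5],
    [0.5,[0.06,0,-0.12],-0.6],
    [0.5,[0.063,0.004,-0.132],-0.7],
    [0.5,[0.063,0.004,-0.132],-0.82],
    [0.5,[0.063,0.004,-0.132],-0.82],
    [0.5,[0.063,0.004,-0.132],-0.82],
    [0.5,[0.063,0.004,-0.132],-0.82],
    [0.5,[0.063,0.004,-0.132],-0.82],
    [0.5,[0.063,0.004,-0.132],-0.82],
    [0.5,[0.063,0.004,-0.132],-0.82],
    [0.5,[0.063,0.004,-0.132],-0.82],
    [0.5,[0.063,0.004,-0.132],-0.82],
    [0.5,[0.063,0.004,-0.132],-0.82],
    [0.5,[0.063,0.004,-0.132],-0.82],
    [0.5,[0.063,0.004,-0.132],-0.82],
    [0.5,[0.063,0.004,-0.132],-0.82]
  ]
}}

```text
t: 14.27
ee_pos: [0.4606, -0.2225, 0.1343]
ee_rot: [-1.569, -0.012, -1.321]
wrist_force: [0.4, -1.9, 0.6]
grip_width: 0.0428
```

Run:
```python
from h import *
brief()
xy,a=leverpos(2,0.036,.033); print(shift([*xy,.051],a+np.pi,False))
p,d=bot.capture("wrist"); cv2.imwrite("pics/w7.png",p)
print(proj("wrist",[[*leverpos(2,.036,r)[0],z] for r,z in((0,.073),(.049,.068))]))
```

```text
t 14.27 p [ 0.4606 -0.2225  0.1343] r [-1.569 -0.012 -1.321] F [ 0.4 -1.9  0.6] w 0.0428 q [ 0.62  0.72 -0.43  2.    0.58  0.54  0.02]
([-0.001, 0.0833, -0.0002], np.float64(-0.0226))
[[317.83009742 251.84513201]
 [313.66763756 190.00618505]]
```

View pics/w7.png

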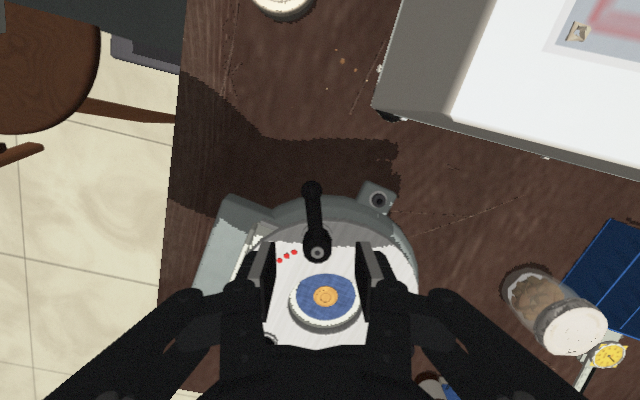

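The left lever's hub is at (318,252) and its tip at (312,188), as predicted. I descend and grip.

Request:
{"name": "servo_tool", "arguments": {
  "increments": [
    [0.5,[-0.001,0.04,0],-0.023],
    [0.5,[-0.001,0.07,0],-0.023],
    [0.5,[-0.001,0.083,0],-0.023],
    [0.5,[-0.001,0.083,0],-0.023],
    [0.2,[-0.001,0.083,0],-0.023],
    [0,[-0.001,0.083,0],-0.023],
    [0,[-0.001,0.083,0],-0.023],
    [0,[-0.001,0.083,0],-0.023],
    [0,[-0.001,0.083,0],-0.023]
  ]
}}

```text
t: 15.07
ee_pos: [0.4604, -0.2229, 0.052]
ee_rot: [-1.569, -0.012, -1.245]
wrist_force: [-1.4, 0.3, 2.1]
grip_width: 0.0113
```

Run:
```python
from h import *
brief(); lev()
arc(2,0.036,1.57,.033,.051,12)
```

```text
t 15.07 p [ 0.4604 -0.2229  0.052 ] r [-1.569 -0.012 -1.245] F [-1.4  0.3  2.1] w 0.0113 q [ 0.53  0.86 -0.29  2.04  0.74  0.34 -0.04]
0 r 0.1604 th 3.771
1 r 0.161 th 2.521
2 r 0.0326 th 0.025
[-0.0, 0.001, 0.005] 0.042
[0.001, 0.001, 0.009] 0.083
[0.002, 0.001, 0.013] 0.124
[0.004, 0.001, 0.016] 0.164
[0.006, 0.001, 0.02] 0.205
[0.009, 0.001, 0.023] 0.246
[0.012, 0.001, 0.026] 0.286
[0.016, 0.001, 0.028] 0.327
[0.019, 0.001, 0.03] 0.368
[0.023, 0.001, 0.032] 0.409
[0.027, 0.001, 0.033] 0.449
[0.032, 0.002, 0.033] 0.49
```

Request:
{"name": "servo_tool", "arguments": {
  "increments": [
    [0,[0,0.001,0.003],0.02],
    [0,[0,0.001,0.005],0.042],
    [0,[0.001,0.001,0.009],0.083],
    [0,[0.002,0.001,0.013],0.124],
    [0,[0.004,0.001,0.016],0.164],
    [0,[0.006,0.001,0.02],0.205],
    [0,[0.009,0.002,0.023],0.246],
    [0,[0.012,0.002,0.026],0.286],
    [0,[0.016,0.002,0.028],0.327],
    [0,[0.019,0.002,0.03],0.368],
    [0,[0.023,0.002,0.032],0.409],
    [0,[0.027,0.002,0.033],0.449],
    [0,[0.032,0.002,0.033],0.49],
    [0,[0.032,0.002,0.033],0.49],
    [0,[0.032,0.002,0.033],0.49],
    [0,[0.032,0.002,0.033],0.49]
  ]
}}

```text
t: 16.4
ee_pos: [0.5007, -0.2418, 0.0494]
ee_rot: [-1.561, -0.001, -2.781]
wrist_force: [0.5, 0.6, -18.1]
grip_width: 0.0106
```

Request:
{"name": "servo_tool", "arguments": {
  "increments": [
    [0.5,[0,0,0],0],
    [0.5,[0,0,0],0],
    [0.5,[0,0,0],0],
    [0.5,[0,-0.03,0],0],
    [0.5,[0,-0.06,0],0],
    [0.5,[0,-0.09,0],0],
    [0.5,[0,-0.09,0],0]
  ]
}}

```text
t: 16.98
ee_pos: [0.5048, -0.243, 0.1458]
ee_rot: [-1.552, 0.008, -2.781]
wrist_force: [0.5, -1.4, -0.4]
grip_width: 0.043
```

Run:
```python
from h import *
brief(); lev()
p,d=bot.capture("top"); cv2.imwrite("pics/t8.png",cv2.resize(p[130:320,260:450],None,fx=3,fy=3,interpolation=cv2.INTER_CUBIC))
xy,a=leverpos(0,1.57,.033); print(xy,a); print(shift([*xy,.135],a,False),shift([*xy,.135],a+np.pi,False))
```

```text
t 16.98 p [ 0.5048 -0.243   0.1458] r [-1.552  0.008 -2.781] F [ 0.5 -1.4 -0.4] w 0.043 q [ 0.38  0.72 -0.04  1.87  0.06  0.54 -0.91]
0 r 0.1164 th 3.924
1 r 0.1512 th 2.828
2 r 0.0354 th 1.618
[ 0.56708769 -0.3701714 ] -1.7369
([-0.0143, 0.011, 0.1417], np.float64(-0.3324)) ([-0.0143, 0.011, 0.1417], np.float64(0.6676))
```

View pics/t8.png

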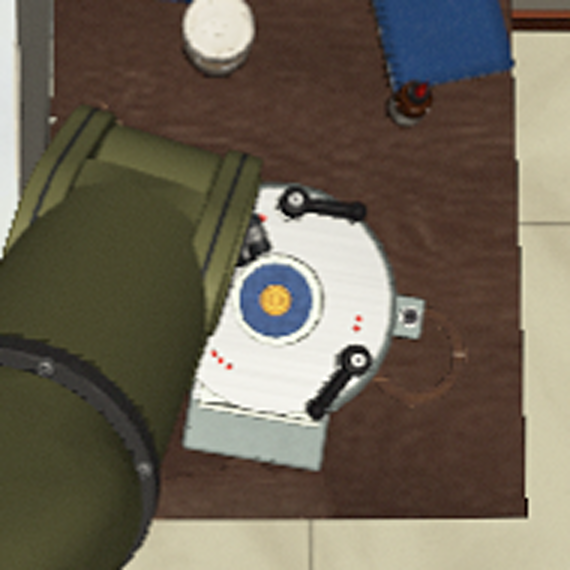

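Round one is done. The rear lever points to crop (360,211) and the right one to (315,410), both along the rim. Next is round two, starting with the rear lever.

Request:
{"name": "servo_tool", "arguments": {
  "increments": [
    [0.5,[-0.002,0,0.03],-0.04],
    [0.5,[-0.006,0,0.07],-0.08],
    [0.5,[-0.01,0,0.1],-0.14],
    [0.5,[-0.014,0.011,0.13],-0.2],
    [0.5,[-0.014,0.011,0.142],-0.26],
    [0.5,[-0.014,0.011,0.142],-0.332],
    [0.5,[-0.014,0.011,0.142],-0.332],
    [0.5,[-0.014,0.011,0.142],-0.332],
    [0.5,[-0.014,0.011,0.142],-0.332],
    [0.5,[-0.014,0.011,0.142],-0.332]
  ]
}}

```text
t: 17.87
ee_pos: [0.5667, -0.3709, 0.1345]
ee_rot: [-1.557, -0.011, -1.737]
wrist_force: [0.2, -0.2, -0.2]
grip_width: 0.0429
```

Run:
```python
from h import *
brief()
xy,a=leverpos(0,1.58,.033); print(shift([*xy,.049],a,False))
p,d=bot.capture("wrist"); cv2.imwrite("pics/w9.png",p)
print(proj("wrist",[[*leverpos(0,1.58,r)[0],z] for r,z in((0,.070),(.049,.065))]))
```

```text
t 17.87 p [ 0.5667 -0.3709  0.1345] r [-1.557 -0.011 -1.737] F [ 0.2 -0.2 -0.2] w 0.0429 q [ 0.69  0.88 -0.36  1.49  0.38  0.82  0.03]
([-0.0017, 0.0855, -0.0012], np.float64(0.003))
[[313.82442678 167.49014   ]
 [313.31638038 227.06051339]]
```

View pics/w9.png

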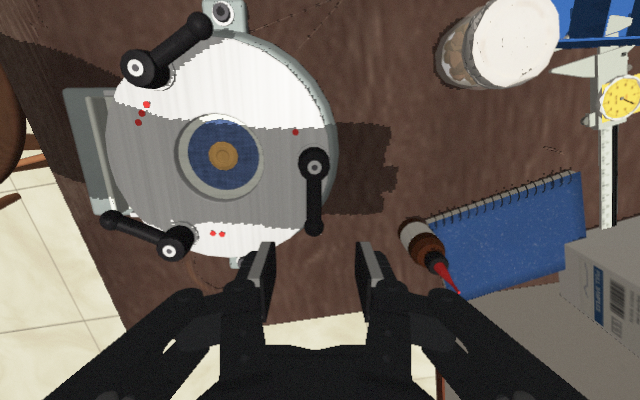

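All three levers lie along the rim. The rear hub is at (314,167) and its tip at (314,228), matching the model. I descend and grip.

Request:
{"name": "servo_tool", "arguments": {
  "increments": [
    [0.5,[-0.002,0.04,-0.001],0.003],
    [0.5,[-0.002,0.07,-0.001],0.003],
    [0.5,[-0.002,0.085,-0.001],0.003],
    [0.5,[-0.002,0.085,-0.001],0.003],
    [0.2,[-0.002,0.085,-0.001],0.003],
    [0,[-0.002,0.085,-0.001],0.003],
    [0,[-0.002,0.085,-0.001],0.003],
    [0,[-0.002,0.085,-0.001],0.003],
    [0,[-0.002,0.085,-0.001],0.003]
  ]
}}

```text
t: 18.67
ee_pos: [0.5672, -0.3704, 0.0514]
ee_rot: [-1.556, -0.012, -1.749]
wrist_force: [-2.9, 0.7, 6.4]
grip_width: 0.0112
```

Run:
```python
from h import *
brief(); lev()
arc(0,1.58,3.14,.033,.048,12)
```

```text
t 18.67 p [ 0.5672 -0.3704  0.0514] r [-1.556 -0.012 -1.749] F [-2.9  0.7  6.4] w 0.0112 q [ 0.67  0.99 -0.31  1.53  0.43  0.68 -0.03]
0 r 0.0332 th 1.564
1 r 0.1188 th 3.91
2 r 0.1511 th 2.808
[-0.0, 0.003, -0.005] 0.041
[-0.001, 0.003, -0.009] 0.082
[-0.003, 0.003, -0.013] 0.123
[-0.004, 0.003, -0.017] 0.165
[-0.007, 0.003, -0.021] 0.206
[-0.01, 0.003, -0.024] 0.248
[-0.013, 0.003, -0.027] 0.289
[-0.016, 0.003, -0.029] 0.33
[-0.02, 0.003, -0.031] 0.372
[-0.024, 0.003, -0.032] 0.413
[-0.028, 0.002, -0.033] 0.455
[-0.033, 0.002, -0.034] 0.496
```

Request:
{"name": "servo_tool", "arguments": {
  "increments": [
    [0,[0,0.001,-0.003],0.02],
    [0,[0,0.001,-0.005],0.041],
    [0,[-0.001,0.001,-0.009],0.082],
    [0,[-0.003,0.001,-0.013],0.123],
    [0,[-0.004,0.002,-0.017],0.165],
    [0,[-0.007,0.002,-0.021],0.206],
    [0,[-0.01,0.002,-0.024],0.248],
    [0,[-0.013,0.003,-0.027],0.289],
    [0,[-0.016,0.003,-0.029],0.33],
    [0,[-0.02,0.003,-0.031],0.372],
    [0,[-0.024,0.003,-0.032],0.413],
    [0,[-0.028,0.003,-0.033],0.455],
    [0,[-0.033,0.003,-0.034],0.496],
    [0,[-0.033,0.003,-0.034],0.496],
    [0,[-0.033,0.003,-0.034],0.496],
    [0,[-0.033,0.003,-0.034],0.496]
  ]
}}

```text
t: 20.0
ee_pos: [0.5404, -0.332, 0.0496]
ee_rot: [-1.558, 0.017, 2.976]
wrist_force: [-2.9, 1.4, 10.9]
grip_width: 0.0113
```

Run:
```python
from h import *
brief(); lev()
```

```text
t 20.0 p [ 0.5404 -0.332   0.0496] r [-1.558  0.017  2.976] F [-2.9  1.4 10.9] w 0.0113 q [ 0.43  0.94  0.09  1.69 -0.13  0.5  -1.14]
0 r 0.0326 th 3.149
1 r 0.1048 th 3.507
2 r 0.1045 th 2.773
```

Request:
{"name": "servo_tool", "arguments": {
  "increments": [
    [0.5,[0,0,0],0],
    [0.5,[0,0,0],0],
    [0.5,[0,0,0],0],
    [0.5,[0,-0.03,0],0],
    [0.5,[0,-0.06,0],0],
    [0.5,[0,-0.085,0],0],
    [0.5,[0,-0.085,0],0]
  ]
}}

```text
t: 20.58
ee_pos: [0.5425, -0.3327, 0.1397]
ee_rot: [-1.554, 0.026, 2.976]
wrist_force: [0.4, -0.7, 0.1]
grip_width: 0.0427
```

Run:
```python
from h import *
brief()
xy,a=leverpos(1,1.555,.033); print(xy,a,shift([*xy,.135],a+np.pi,False))
```

```text
t 20.58 p [ 0.5425 -0.3327  0.1397] r [-1.554  0.026  2.976] F [ 0.4 -0.7  0.1] w 0.0427 q [ 0.41  0.81  0.11  1.65 -0.12  0.66 -1.15]
[ 0.42342448 -0.36297662] -3.8162951023931955 ([0.1125, 0.0025, 0.0494], np.float64(-0.838))
```

Request:
{"name": "servo_tool", "arguments": {
  "increments": [
    [0.5,[0.02,0,0.01],-0.1],
    [0.5,[0.04,0,0.02],-0.2],
    [0.5,[0.06,0,0.03],-0.3],
    [0.5,[0.08,0,0.04],-0.4],
    [0.5,[0.1,0,0.049],-0.5],
    [0.5,[0.112,0.002,0.049],-0.6],
    [0.5,[0.112,0.002,0.049],-0.7],
    [0.5,[0.112,0.002,0.049],-0.838],
    [0.5,[0.112,0.002,0.049],-0.838],
    [0.5,[0.112,0.002,0.049],-0.838],
    [0.5,[0.112,0.002,0.049],-0.838],
    [0.5,[0.112,0.002,0.049],-0.838],
    [0.5,[0.112,0.002,0.049],-0.838],
    [0.5,[0.112,0.002,0.049],-0.838],
    [0.5,[0.112,0.002,0.049],-0.838],
    [0.5,[0.112,0.002,0.049],-0.838],
    [0.5,[0.112,0.002,0.049],-0.838],
    [0.5,[0.112,0.002,0.049],-0.838],
    [0.5,[0.112,0.002,0.049],-0.838],
    [0.5,[0.112,0.002,0.049],-0.838]
  ]
}}

```text
t: 22.25
ee_pos: [0.4239, -0.3626, 0.1351]
ee_rot: [-1.568, -0.031, -0.801]
wrist_force: [-0.1, -0.1, 0.0]
grip_width: 0.0427
```

Run:
```python
from h import *
brief()
xy,a=leverpos(1,1.555,.033); print(shift([*xy,.049],a+np.pi,False))
p,d=bot.capture("wrist"); cv2.imwrite("pics/w10.png",p)
print(proj("wrist",[[*leverpos(1,1.555,r)[0],z] for r,z in((0,.070),(.049,.065))]))
```

```text
t 22.25 p [ 0.4239 -0.3626  0.1351] r [-1.568 -0.031 -0.801] F [-0.1 -0.1  0. ] w 0.0427 q [ 0.97  0.79 -0.6   1.88  0.71  0.67  0.72]
([-0.0027, 0.086, -0.0009], np.float64(-0.0404))
[[319.47872805 247.90034248]
 [311.84269047 187.45089086]]
```

View pics/w10.png

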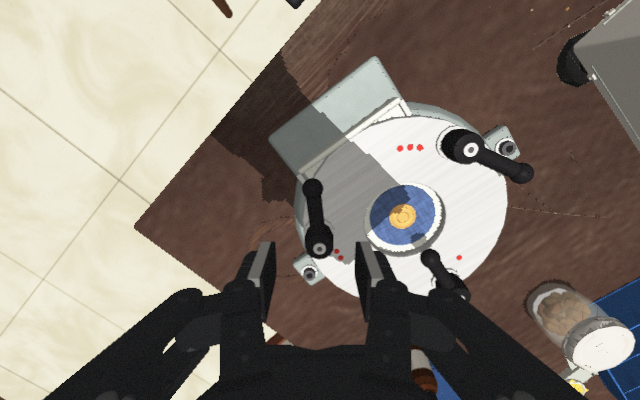

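The rear lever points at the middle. The right lever's hub is at (319,248) and its tip at (312,186), matching the model.

Request:
{"name": "servo_tool", "arguments": {
  "increments": [
    [0.5,[-0.001,0.04,-0.001],-0.04],
    [0.5,[-0.003,0.07,-0.001],-0.04],
    [0.5,[-0.003,0.087,-0.001],-0.04],
    [0.5,[-0.003,0.087,-0.001],-0.04],
    [0.2,[-0.003,0.087,-0.001],-0.04],
    [0,[-0.003,0.087,-0.001],-0.04],
    [0,[-0.003,0.087,-0.001],-0.04],
    [0,[-0.003,0.087,-0.001],-0.04],
    [0,[-0.003,0.087,-0.001],-0.04]
  ]
}}

```text
t: 23.05
ee_pos: [0.424, -0.3633, 0.0491]
ee_rot: [-1.571, -0.033, -0.671]
wrist_force: [0.0, 1.1, 2.4]
grip_width: 0.0111
```

Run:
```python
from h import *
brief(); lev()
arc(1,1.555,3.14,.033,.048,12)
```

```text
t 23.05 p [ 0.424  -0.3633  0.0491] r [-1.571 -0.033 -0.671] F [0.  1.1 2.4] w 0.0111 q [ 0.91  0.92 -0.49  1.92  0.89  0.51  0.69]
0 r 0.1507 th 2.804
1 r 0.0323 th 1.559
2 r 0.1192 th 3.904
[-0.0, 0.001, 0.004] 0.043
[0.0, 0.001, 0.008] 0.085
[0.002, 0.001, 0.013] 0.127
[0.004, 0.001, 0.016] 0.169
[0.006, 0.001, 0.02] 0.211
[0.009, 0.001, 0.023] 0.253
[0.012, 0.002, 0.026] 0.295
[0.016, 0.002, 0.028] 0.337
[0.02, 0.002, 0.03] 0.379
[0.024, 0.002, 0.032] 0.421
[0.028, 0.002, 0.032] 0.464
[0.033, 0.002, 0.033] -0.494
```

Request:
{"name": "servo_tool", "arguments": {
  "increments": [
    [0,[0,0.001,0.002],0.02],
    [0,[0,0.001,0.004],0.043],
    [0,[0,0.001,0.008],0.082],
    [0,[0.002,0.001,0.012],0.122],
    [0,[0.004,0.001,0.016],0.162],
    [0,[0.006,0.001,0.02],0.202],
    [0,[0.009,0.002,0.023],0.242],
    [0,[0.012,0.002,0.026],0.282],
    [0,[0.016,0.002,0.028],0.322],
    [0,[0.02,0.002,0.03],0.362],
    [0,[0.024,0.002,0.032],0.402],
    [0,[0.028,0.002,0.032],0.442],
    [0,[0.033,0.002,0.033],0.482],
    [0,[0.033,0.002,0.033],0.505],
    [0,[0.033,0.002,0.033],0.505],
    [0,[0.033,0.002,0.033],0.505],
    [0,[0.033,0.002,0.033],0.505]
  ]
}}

```text
t: 24.47
ee_pos: [0.4691, -0.3586, 0.0472]
ee_rot: [-1.54, -0.001, -2.257]
wrist_force: [0.3, -5.3, -19.1]
grip_width: 0.0114
```

Run:
```python
from h import *
brief(); lev()
```

```text
t 24.47 p [ 0.4691 -0.3586  0.0472] r [-1.540e+00 -1.000e-03 -2.257e+00] F [  0.3  -5.3 -19.1] w 0.0114 q [ 0.66  0.9  -0.15  1.83  0.31  0.4  -0.4 ]
0 r 0.1056 th 2.775
1 r 0.0319 th 3.124
2 r 0.1048 th 3.517
```

Request:
{"name": "servo_tool", "arguments": {
  "increments": [
    [0.5,[0,0,0],0],
    [0.5,[0,0,0],0],
    [0.5,[0,0,0],0],
    [0.5,[0,-0.03,0],0],
    [0.5,[0,-0.06,0],0],
    [0.5,[0,-0.085,0],0],
    [0.5,[0,-0.085,0],0]
  ]
}}

```text
t: 25.05
ee_pos: [0.4706, -0.3582, 0.1381]
ee_rot: [-1.529, 0.001, -2.256]
wrist_force: [0.4, -0.3, -0.1]
grip_width: 0.0426
```

Run:
```python
from h import *
brief()
xy,a=leverpos(2,1.57,.033); print(xy,a,shift([*xy,.135],a+np.pi,False))
```

```text
t 25.05 p [ 0.4706 -0.3582  0.1381] r [-1.529e+00  1.000e-03 -2.256e+00] F [ 0.4 -0.3 -0.1] w 0.0426 q [ 0.69  0.76 -0.2   1.8   0.27  0.57 -0.37]
[ 0.50197573 -0.2422362 ] 0.35749510239319515 ([-0.1096, 0.0011, -0.0492], np.float64(0.1681))
```

Request:
{"name": "servo_tool", "arguments": {
  "increments": [
    [0.5,[-0.03,0,-0.015],0.03],
    [0.5,[-0.06,0,-0.03],0.06],
    [0.5,[-0.09,0,-0.04],0.1],
    [0.5,[-0.11,0.001,-0.049],0.14],
    [0.5,[-0.11,0.001,-0.049],0.168],
    [0.5,[-0.11,0.001,-0.049],0.168],
    [0.5,[-0.11,0.001,-0.049],0.168],
    [0.5,[-0.11,0.001,-0.049],0.168]
  ]
}}

```text
t: 25.72
ee_pos: [0.5022, -0.243, 0.1354]
ee_rot: [-1.534, 0.022, -2.782]
wrist_force: [0.3, -0.3, 0.3]
grip_width: 0.0427
```

Run:
```python
from h import *
brief()
xy,a=leverpos(2,1.57,.033); print(shift([*xy,.048],a+np.pi,False))
p,d=bot.capture("wrist"); cv2.imwrite("pics/w11.png",p)
print(proj("wrist",[[*leverpos(2,1.57,r)[0],z] for r,z in((0,.070),(.049,.065))]))
```

```text
t 25.72 p [ 0.5022 -0.243   0.1354] r [-1.534  0.022 -2.782] F [ 0.3 -0.3  0.3] w 0.0427 q [ 0.37  0.72 -0.02  1.9   0.06  0.47 -0.9 ]
([0.0018, 0.0873, -0.004], np.float64(0.0005))
[[310.21986111 252.71110674]
 [309.83989202 191.39415838]]
```

View pics/w11.png

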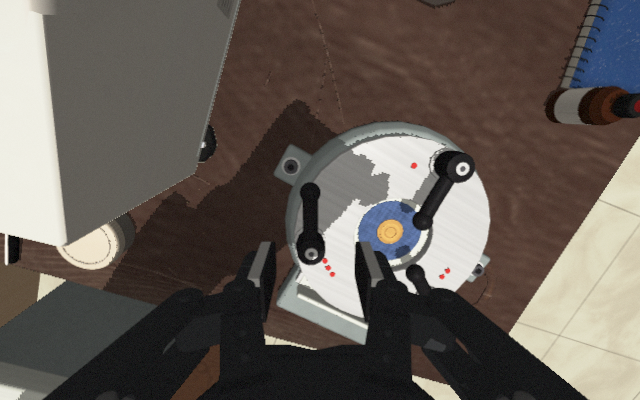

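The left lever is straddled as predicted, with its hub at (311,252) and tip at (310,191). The other two point inwards.

Request:
{"name": "servo_tool", "arguments": {
  "increments": [
    [0.5,[0.001,0.04,-0.002],0],
    [0.5,[0.002,0.07,-0.004],0],
    [0.5,[0.002,0.087,-0.004],0],
    [0.5,[0.002,0.087,-0.004],0],
    [0.2,[0.002,0.087,-0.004],0],
    [0,[0.002,0.087,-0.004],0],
    [0,[0.002,0.087,-0.004],0],
    [0,[0.002,0.087,-0.004],0],
    [0,[0.002,0.087,-0.004],0]
  ]
}}

```text
t: 26.52
ee_pos: [0.5022, -0.2427, 0.0494]
ee_rot: [-1.533, 0.023, -2.784]
wrist_force: [-0.8, 0.5, 3.5]
grip_width: 0.0111
```

Run:
```python
from h import *
brief(); lev()
arc(2,1.57,3.14,.033,.048,12)
```

```text
t 26.52 p [ 0.5022 -0.2427  0.0494] r [-1.533  0.023 -2.784] F [-0.8  0.5  3.5] w 0.0111 q [ 0.36  0.87 -0.01  1.94  0.07  0.28 -0.92]
0 r 0.1181 th 3.908
1 r 0.1505 th 2.811
2 r 0.0331 th 1.586
[0.0, 0.002, 0.004] 0.042
[0.001, 0.002, 0.008] 0.083
[0.003, 0.002, 0.012] 0.125
[0.004, 0.002, 0.016] 0.167
[0.007, 0.002, 0.02] 0.208
[0.01, 0.002, 0.023] 0.25
[0.013, 0.002, 0.026] 0.292
[0.017, 0.002, 0.028] 0.333
[0.02, 0.002, 0.03] 0.375
[0.025, 0.002, 0.031] 0.417
[0.029, 0.002, 0.032] 0.458
[0.033, 0.002, 0.032] 0.5
```

Request:
{"name": "servo_tool", "arguments": {
  "increments": [
    [0,[0,0.001,0.002],0.02],
    [0,[0,0.001,0.004],0.042],
    [0,[0.001,0.001,0.008],0.082],
    [0,[0.003,0.001,0.012],0.122],
    [0,[0.004,0.001,0.016],0.162],
    [0,[0.007,0.001,0.02],0.202],
    [0,[0.01,0.002,0.023],0.242],
    [0,[0.013,0.002,0.026],0.282],
    [0,[0.017,0.002,0.028],0.322],
    [0,[0.02,0.002,0.03],0.362],
    [0,[0.025,0.002,0.031],0.402],
    [0,[0.029,0.002,0.032],0.442],
    [0,[0.033,0.002,0.032],0.482],
    [0,[0.033,0.002,0.032],0.499],
    [0,[0.033,0.002,0.032],0.499],
    [0,[0.033,0.002,0.032],0.499],
    [0,[0.033,0.002,0.032],0.499]
  ]
}}

```text
t: 27.93
ee_pos: [0.4824, -0.2847, 0.0473]
ee_rot: [-1.593, 0.038, 1.933]
wrist_force: [1.4, -2.8, -15.7]
grip_width: 0.0115
```

Run:
```python
from h import *
brief(); lev()
```

```text
t 27.93 p [ 0.4824 -0.2847  0.0473] r [-1.593  0.038  1.933] F [  1.4  -2.8 -15.7] w 0.0115 q [ 0.3   0.9   0.25  1.95 -0.61  0.32 -1.74]
0 r 0.1046 th 3.505
1 r 0.1043 th 2.775
2 r 0.0329 th 3.148
```

Now release, rise, and move away to look from above.

Request:
{"name": "servo_tool", "arguments": {
  "increments": [
    [0.5,[0,0,0],0],
    [0.5,[0,0,0],0],
    [0.5,[0,0,0],0],
    [0.5,[0,-0.03,0],0],
    [0.5,[0,-0.06,0],0],
    [0.5,[0,-0.1,0],0],
    [0.5,[0,-0.13,0],0],
    [0.5,[0,-0.13,0],0]
  ]
}}

```text
t: 28.6
ee_pos: [0.4806, -0.2833, 0.1836]
ee_rot: [-1.601, 0.046, 1.932]
wrist_force: [0.2, -0.7, 0.1]
grip_width: 0.0425
```

Run:
```python
from h import *
brief()
print(shift([.30,-.45,.25]))
```

```text
t 28.6 p [ 0.4806 -0.2833  0.1836] r [-1.601  0.046  1.932] F [ 0.2 -0.7  0.1] w 0.0425 q [ 0.18  0.69  0.45  1.89 -0.5   0.61 -1.84]
([-0.095, -0.0688, 0.2259], 0)
```

Request:
{"name": "servo_tool", "arguments": {
  "increments": [
    [0.5,[-0.02,-0.04,0.03],0],
    [0.5,[-0.03,-0.06,0.06],0],
    [0.5,[-0.05,-0.069,0.1],0],
    [0.5,[-0.065,-0.069,0.14],0],
    [0.5,[-0.08,-0.069,0.18],0],
    [0.5,[-0.095,-0.069,0.22],0],
    [0.5,[-0.095,-0.069,0.226],0],
    [0.5,[-0.095,-0.069,0.226],0],
    [0.5,[-0.095,-0.069,0.226],0]
  ]
}}

```text
t: 29.35
ee_pos: [0.2984, -0.4508, 0.2507]
ee_rot: [-1.601, 0.047, 1.929]
wrist_force: [1.8, -0.8, 0.0]
grip_width: 0.0428
```

Run:
```python
from h import *
brief()
p,d=bot.capture("top"); cv2.imwrite("pics/t12.png",cv2.resize(p[130:320,260:450],None,fx=3,fy=3,interpolation=cv2.INTER_CUBIC))
C=cloud("top",d); c,s=np.cos(FY),np.sin(FY); R=np.array([[c,-s],[s,c]])
L=(C[...,:2]-FX)@R; r=np.hypot(L[...,0],L[...,1])
k=(r>.04)&(r<.085)&(abs(C[...,2]-.039)<.006); A=np.c_[L[k],np.ones(k.sum())]
co=np.linalg.lstsq(A,C[...,2][k],rcond=None)[0]; print("ring plane tilt,z",co,k.sum())
for n in ["jar_studs","grease_pot","oil_dropper"]:
    for q in bot.cut_out(n,"top")[:2]: print(n,q["conf"],q["position"],np.median(C[q["mask"]],0).round(3))
```

```text
t 29.35 p [ 0.2984 -0.4508  0.2507] r [-1.601  0.047  1.929] F [ 1.8 -0.8  0. ] w 0.0428 q [ 0.62  0.57  0.47  1.87 -0.4   0.74 -1.47]
ring plane tilt,z [ 0.00129574 -0.00033218  0.0390697 ] 2713
jar_studs 0.61 [336.8, 138.1] [ 0.708 -0.28   0.07 ]
grease_pot 0.94 [241.6, 271.4] [ 0.396 -0.068  0.031]
grease_pot 0.42 [397.0, 166.6] [ 0.655 -0.431  0.052]
oil_dropper 0.76 [392.8, 163.8] [ 0.654 -0.431  0.053]
```

View pics/t12.png

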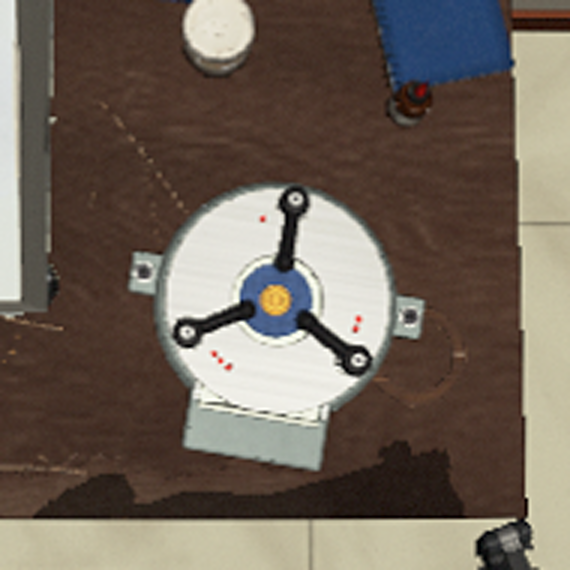

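Run:
```python
from h import *
c,s=np.cos(FY),np.sin(FY)
e=ray_z("top",((275.5)/3-.5+260,300.5/3-.5+130),.031)[:2]-FX; print("eyelet local",c*e[0]+s*e[1],-s*e[0]+c*e[1])
bot.job_done()
```

```text
eyelet local 0.0004518971303059241 0.0011580449285304591
the job is handed in; nothing more can be done
```

I pushed the carrier home by its lip, clamped it in two rounds (rear, right, left), and handed the job in at about 29 s. The hand-in reports no verdict.

**Carrier:** at the stop it took 17 N without moving further. In the last top picture its eyelet sits about 0.5 mm in x and 1.2 mm in y from the ring centre, within the camera's accuracy of about 2 mm.

**Levers:** each one was gripped by the arm and turned one quarter turn per round. Just before the final releases the tool read 3.15 (rear), 3.12 (right) and 3.15 rad (left). The last picture shows all three pointing at the middle.

**Ring:** the depth image gives a tilt of about 0.001 rad, with the ring's top 39 mm above the desk, as expected.

**Bystanders:** the jar, grease pot and oil dropper are within about 3 mm of where they started, and the arm is clear of everything.

No check failed. The tool drifted about 0.05 rad off vertical over the run. At the end of some turns it carried up to 20 N vertically, well under the 120 N wrist limit.

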